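Press the tackle box shut and latch it

ROBOT

A 6-joint arm with a two-finger parallel gripper is mounted at the origin on the work surface. World frame = base frame: x ahead of the robot, y to its left, z up, the work surface at z = 0. Lengths are in mm, angles in rad, forces in N, time in s.
With the tool pointing down it reaches from about 400 to 925 mm from the base axis. Payload 12.5 kg.
Tool frame: the origin (TCP) lies midway between the tips of the shut fingers; the grasp point (between the pads) lies 19 mm behind it; z points along the fingers, y is the line along which they close (so a half turn about z gives the same grasp; the last joint's range is limited). The gripper opens to 95 mm and grips with 3 to 60 N. Pads are 20 mm wide; open, the fingers measure 119 mm over their backs; the gripper's body (75 mm by 180 mm) begins 59 mm behind the grasp point.
Start: joints at [-1.314, 0.491, 1.559, -0, 1.092, -0.106], TCP at [221.832, -584.326, 214.661] pointing down, gripper open.
Joint ranges: [-3.1, 3.1], [-0.84, 2.19], [0.05, 2.79], [-1.13, 4.28], [0.06, 2.93], [-2.69, 2.69]. Speed limits (rad/s): [2.22, 2.22, 2.79, 3.14, 3.14, 3.14].

INTERFACE

Orientations are given as [roll, pitch, yaw] about the fixed x, y, z axes, in that order (R = Rz(yaw) Ry(pitch) Rx(roll)).
In Python, from cell import env gives the robot as it stands.
- The arm moves only by the tool arm_command, never from a script. Its argument "targets" is a list of rows, each a list of 5 numbers: the shift along the tool's x, y, z in mm, then the turn about the tool's z in degrees, then the opening, from 0 (shut) to 1 (fully open). In form: [[tx, ty, tz, roll, fingers], ...]. A call has 1 to 5 rows; each row is the pose to reach, as a shift and turn from the pose commanded when the call began, along the tool's axes at that moment; what a row does not reach only later rows make up. A row lasts 1/10 s, in which the tool goes at most 50 mm and 8.59 degrees, less where a joint would pass 70% of its speed; a pose out of reach is approached as far as the arm can. A call with a gripper value outside its range is refused whole. The fingers move at their own pace and stop on an object; the grip force is fixed at half the most. Time passes only in rows, so rows that repeat a pose let the fingers close. It gives the time, the measured TCP pose, the force, the opening and the grip force at its end, in the units of the state.
- env.state(): the state, without advancing time (a new reading comes with each control period).
- env.read_camera(name): name is "scene" or "top"; returns a dict with "frame" (480x640x3 uint8, red, green, blue), "vertical_fov" (degrees; the focal length in pixels is half the picture's height over the tangent of half this angle, whatever the lens; pixels are square), "cx", "cy" (the principal point, pixels), "world_from_camera" (4x4, takes a point from camera to world coordinates). Camera axes: x right, y down, z forward; pixel columns grow to the right and rows downward; lengths in mm; the calibration is good to about 2 mm. A picture is of the moment at which its call begins. There is no depth.
- env.job_done(): hands the job in; it is judged then, once.
The state is a dict: "t": time; "joints": joint angles; "qvel": joint speeds; "tau": joint torques, N m; "eef_pos": TCP position; "tcp_rot": TCP orientation; "ft_force": force on the tool from outside, world axes, zero at the start; "moment": the same for the moment, N m; "opening": opening from 0.0 (shut) to 1.0 (fully open); "grip_force": force on a finger pad.
Only numpy, scipy, OpenCV 4.12 (cv2) and the standard library are available. Lean on these libraries where they do the work, as an engineer would, in place of code of your own. Each camera call takes 0.05 s, during which the arm holds its last target. There are 200 camera calls.

TASK

Close up the blue tackle box by pressing with the fingertips only: first push its ajar lid fully down at the round white pad, then press the green latch tab down flat, then the orange latch tab, each lightly. Do not lift or shove the box, and leave the rose quartz sphere on its stand, the tweezer set and the magnifier as they are.

Things in the scene. Friction and masses are not known exactly. Their poses are not given: they have to be found in the camera images.
- box: Blue plastic tackle box, loose, about 2 kg, 190 mm deep (x) by 320 mm wide (y), 105 mm high with the lid shut (lid's flat top). Origin: centre of its underside; -x is the front (latch side, towards the robot), +y the green latch's side, z up.
- lid (a joint): Lid's opening angle in rad about the far (+x) top rim of the box (hinge line at x +95, z 85 mm in the box frame): 0 is shut, starts ajar at 0.06 to 0.10 (front edge 11 to 19 mm up). A stiff hinge: stays where it is left, about 3 N at the pad pushes it down, then it meets a hard stop at 0.
- lid_pad: Round white soft rubber pad on the lid's top, front middle, 40 mm across, 10 mm thick, moves with the lid and gives under the finger (2.5 N per mm, up to 6 mm, springs back). Origin: centre of its underside, so the face to press is 10 mm above it; with the lid shut that face is 115 mm above the table, at x -63 mm, y 0 in the box frame. z is the lid's normal.
- green_latch (a joint): Angle of the green latch in rad: a flap hinged on the box's front edge (hinge line at x -103, z 114 mm in the box frame) and reaching 63 mm back over the lid (+x). 0 is flat on the lid (down), starts raised at 0.40 to 0.60; stays where it is left; 1.5 to 2.5 N down on the tab closes it, then a hard stop at 0.
- green_tab: Green thumb tab, the outer end of the green latch, 30 mm (x) by 32 mm (y) by 10 mm, soft rubber that gives under the finger (2.5 N per mm, up to 6 mm, springs back). Origin: centre of its top face, 48 mm from the latch's hinge line; when down this face is 119.5 mm above the table, at x -55 mm, y +100 mm in the box frame. z is the tab's normal.
- orange_latch (a joint): Angle of the orange latch in rad: same make and behaviour as the green one, 0 is down, starts raised at 0.40 to 0.60.
- orange_tab: Orange thumb tab, the outer end of the orange latch, same size and softness as the green one. Origin: centre of its top face; when down it is 119.5 mm above the table, at x -55 mm, y -100 mm in the box frame.
- stand: White ceramic ring stand, loose, 64 mm across, 16 mm high, beside the box. Origin: centre of its underside.
- quartz_center (a point): Centre of the rose quartz sphere, 60 mm across, lying loose on the ring stand (its top is 70 mm above the table).
- tweezers: Three stainless tweezers on a black rubber strip 60 x 140 mm, 13 mm high in all, loose, lying in front of the box. Origin: centre of its underside.
- magnifier: Black magnifier, loose, 1 kg: base 110 mm across on rubber feet, post, swing arm and a 94 mm round lens 180 mm above the table, the lens centre 125 mm from the post along its own +x (away from the robot). Stands on the other side of the box from the sphere. Origin: centre of its underside.

How it is judged:
By the outcome, as a careful person would: the job done as asked, in the order asked, and still so for the second after the job is handed in, with the robot touching nothing.
It also fails if it takes over 48 s, if anything falls off the work surface, if the arm or the gripper's body presses on something with over 40 N, if the wrist force passes 120 N, or if a joint passes its speed limit or range.

## Working session

There is one attempt and no reset: what is moved stays moved. The work goes in short steps, Python scripts to look and compute and a tool call to move; the robot and the scene stay as the last step left them, time stands still between calls to the robot, and variables do not carry over. Pictures are saved under pics/ and viewed, at most 10 in all, crops included, and the job is handed in when it is done.

Besides the shell and the picture viewer there is one more tool, called after "Call:" as name(argument=value, ...) on one line, values as JSON. arm_command: Moves the arm, as the interface text tells. Its arguments: {"type":"object","properties":{"targets":{"type":"array","items":{"type":"array","items":{"type":"number"}}}},"required":["targets"]}

```bash
mkdir -p pics
python3 - <<'E'
from cell import env
import cv2,pickle
d={}
for n in("scene","top"):
    c=env.read_camera(n);d[n]=c
    cv2.imwrite(f"pics/{n}0.png",c["frame"][:,:,::-1]);print(n,c["vertical_fov"],c["cx"],c["cy"],c["world_from_camera"].round(3).tolist())
pickle.dump(d,open("c0.pkl","wb"))
s=env.state();print(s)
E
```

```text
scene 45.69568541860769 323.9651122606993 240.70983459915604 [[-0.617, 0.517, -0.594, 1340.037], [0.787, 0.42, -0.452, 626.811], [0.016, -0.746, -0.666, 961.979], [0.0, 0.0, 0.0, 1.0]]
top 56.1400903903203 319.94699763076926 238.23865651534837 [[0.015, -0.974, 0.226, 364.787], [-1.0, -0.015, 0.003, 33.331], [0.001, -0.226, -0.974, 1023.947], [0.0, 0.0, 0.0, 1.0]]
{'t': 0.1, 'joints': array([-1.31362227e+00,  4.91493520e-01,  1.55938987e+00, -1.90996013e-05,
        1.09170727e+00, -1.05592823e-01]), 'qvel': array([-0.00226729, -0.00160809, -0.00141657,  0.00020527, -0.00051874,
        0.00109422]), 'tau': array([ 3.17369915e-03, -6.13623333e+01, -2.58607292e+01,  6.94214297e-02,
        4.70095896e-02, -3.94659060e-05]), 'eef_pos': array([ 221.75433742, -584.1040506 ,  214.12329757]), 'tcp_rot': array([-3.14059842e+00, -8.83401531e-05,  3.62775644e-01]), 'ft_force': array([ 0.57499269,  0.09943912, -1.00091868]), 'moment': array([0.04524579, 0.02008332, 0.00551162]), 'grip_force': 0.0, 'opening': 1.0002328063976782}
```

View pics/scene0.png

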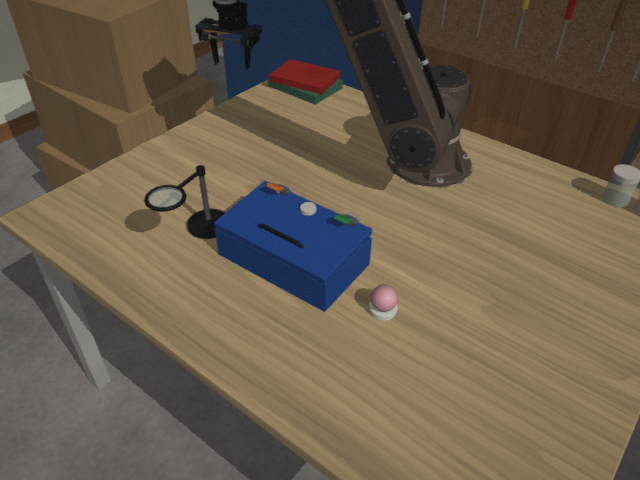

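View pics/top0.png

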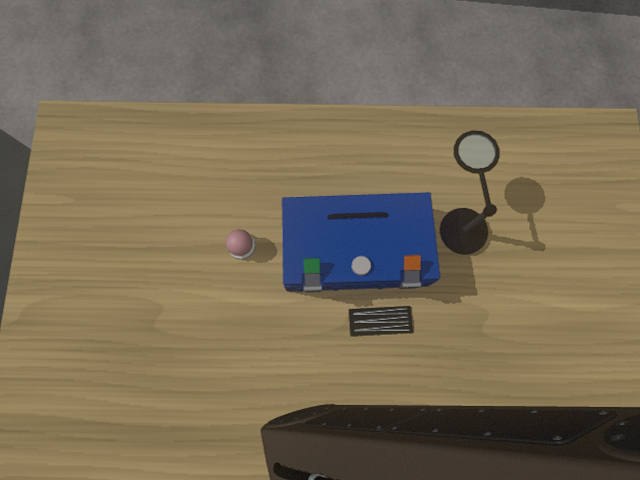

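The top view shows the pad at (361,265), the green tab at (312,265), the orange tab at (412,263), the sphere at (239,242), the tweezers at (381,320), the magnifier base at (464,231), its post top near (490,210) and its lens at (476,152). The scene view shows the same layout. Next I measure these points.

```bash
cat > h.py <<'E'
import numpy as np,cv2
def ray(c,p):
    f=240/np.tan(np.radians(c["vertical_fov"]/2));T=c["world_from_camera"]
    d=T[:3,:3]@np.array([(p[0]-c["cx"])/f,(p[1]-c["cy"])/f,1.]);return T[:3,3],d/np.linalg.norm(d)
def atz(c,p,z):
    o,d=ray(c,p);return o+d*(z-o[2])/d[2]
def tri(c1,p1,c2,p2):
    A=np.zeros((3,3));b=np.zeros(3);R=[ray(c1,p1),ray(c2,p2)]
    for o,d in R:
        P=np.eye(3)-np.outer(d,d);A+=P;b+=P@o
    x=np.linalg.solve(A,b);return x,[round(float(np.linalg.norm(np.cross(x-o,d))),1) for o,d in R]
def blob(img,lo,hi,box):
    h=cv2.cvtColor(img,cv2.COLOR_RGB2HSV);m=cv2.inRange(h,lo,hi);k=np.zeros_like(m);x0,y0,x1,y1=box;k[y0:y1,x0:x1]=1;m*=k
    n,l,s,c=cv2.connectedComponentsWithStats(m);i=1+np.argmax(s[1:,4]);return c[i],s[i],l==i
COL={"green":((45,100,40),(80,255,255)),"orange":((5,160,100),(15,255,255)),"pad":((0,0,110),(180,70,255))}
BOX={"top":{"green":(295,250,330,290),"orange":(395,250,430,290),"pad":(345,250,378,282)},"scene":{"green":(325,205,365,230),"orange":(255,175,295,200),"pad":(295,195,322,222)}}
E
python3 - <<'E'
from h import *;import pickle
d=pickle.load(open("c0.pkl","rb"));T,S=d["top"],d["scene"]
for n in COL:
    q=[]
    for k in("top","scene"):
        c,s,_=blob(d[k]["frame"],*COL[n],BOX[k][n]);q.append(c);print(n,k,c.round(1),s)
    print(n,tri(T,q[0],S,q[1]))
print("post top",tri(T,(490,209),S,(201,169)),"lens",tri(T,(476,152),S,(166,198)))
print("base",atz(T,(464,231),10),"tweez",atz(T,(381,320),10))
# lid outline in top
h=cv2.cvtColor(T["frame"],cv2.COLOR_RGB2HSV);m=cv2.inRange(h,(105,120,50),(130,255,255))
cs=max(cv2.findContours(m,0,2)[0],key=cv2.contourArea);a=cv2.approxPolyDP(cs,4,True)[:,0];print(a.tolist())
for p in a: print(p,atz(T,p,105).round(0))
I=np.hstack([cv2.resize(T["frame"][245:295,285:445],None,fx=5,fy=5,interpolation=2)]);J=cv2.resize(S["frame"][170:235,240:400],None,fx=5,fy=5,interpolation=2)
cv2.imwrite("pics/z0.png",np.vstack([I,J])[:,:,::-1])
E
```

```text
green top [311.5 265.3] [304 258  16  15 228]
green scene [343.  218.7] [334 215  18   9 104]
green (array([515.30290805,  52.12726688, 134.50958013]), [0.3, 0.3])
orange top [412.1 262.4] [405 255  15  15 212]
orange scene [275.  186.7] [267 183  16   8  74]
orange (array([ 523.56253427, -148.40150797,  136.11678188]), [0.8, 0.8])
pad top [360.6 264.8] [351 256  20  18 282]
pad scene [308.3 208.1] [300 202  17  14 182]
pad (array([520.12879382, -46.95451819, 118.69765111]), [0.9, 0.9])
post top (array([ 623.8605612 , -294.79678241,  177.96705953]), [1.9, 1.9]) lens (array([ 746.53031649, -277.63044081,  171.65937062]), [1.5, 1.5])
base [ 622.48712343 -297.93682146   10.        ] tweez [ 415.94020101 -102.03251452   10.        ]
[[429, 193], [283, 198], [284, 283], [303, 285], [302, 259], [319, 257], [322, 285], [397, 286], [403, 280], [403, 255], [417, 253], [421, 278], [428, 280], [420, 281], [435, 281], [429, 279], [439, 277]]
[429 193] [ 681. -197.  105.]
[283 198] [665. 116. 105.]
[284 283] [483. 108. 105.]
[303 285] [479.  69. 105.]
[302 259] [533.  73. 105.]
[319 257] [538.  37. 105.]
[322 285] [480.  30. 105.]
[397 286] [ 480. -123.  105.]
[403 280] [ 493. -136.  105.]
[403 255] [ 545. -137.  105.]
[417 253] [ 550. -166.  105.]
[421 278] [ 497. -173.  105.]
[428 280] [ 493. -187.  105.]
[420 281] [ 491. -171.  105.]
[435 281] [ 492. -201.  105.]
[429 279] [ 496. -189.  105.]
[439 277] [ 500. -210.  105.]
```

View pics/z0.png

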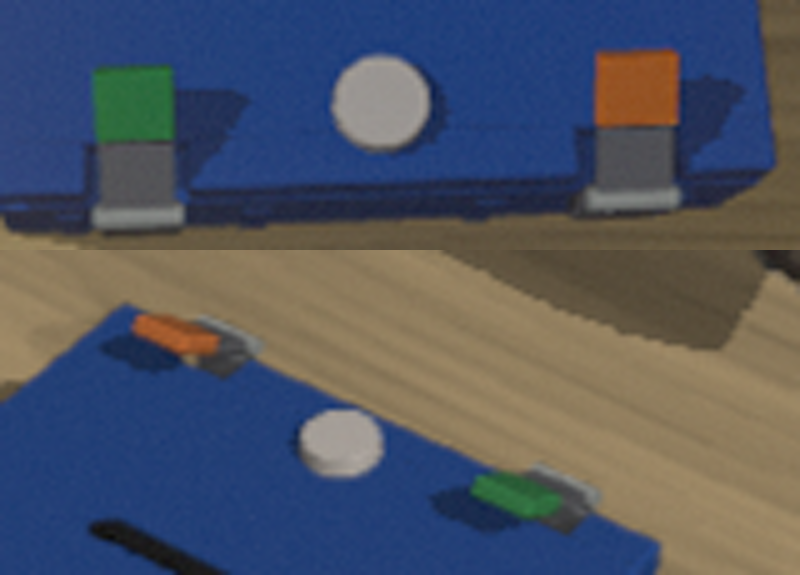

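The crops show both tabs raised and the pad ajar. The box is yawed about 0.04 rad, with the pad near (520,-47). With the tabs down, green should be near (524,53) and orange near (532,-147). I'll travel at z 215 with the fingers shut.

Call:
arm_command(targets=[[235,-198,0,0,0],[235,-198,0,0,0],[235,-198,0,0,0],[235,-198,0,0,0],[235,-198,0,0,0]])

```text
t: 0.6
eef_pos: [343.9, -364.0, 214.5]
tcp_rot: [-3.141, 0.0, 0.362]
ft_force: [0.3, -0.8, -0.5]
opening: 0.634
grip_force: 0.0
```

Call:
arm_command(targets=[[200,-169,0,0,0],[200,-169,0,0,0],[200,-169,0,0,0],[200,-169,0,0,0],[200,-169,0,0,0]])

```text
t: 1.1
eef_pos: [465.2, -145.3, 214.6]
tcp_rot: [3.142, 0.0, 0.363]
ft_force: [0.8, -0.2, -0.2]
opening: 0.219
grip_force: 0.0
```

Call:
arm_command(targets=[[86,-72.5,0,8,0],[86,-72.5,0,16,0],[86,-72.5,0,18.4,0],[86,-72.5,30,18.4,0],[86,-72.5,60,18.4,0]])

```text
t: 1.6
eef_pos: [519.8, -48.0, 154.1]
tcp_rot: [3.141, -0.001, 0.043]
ft_force: [0.6, 1.2, 0.2]
opening: 0.004
grip_force: 0.0
```

Run:
```python
from cell import env
import cv2,numpy as np
s=env.state();print(s["eef_pos"],s["tcp_rot"],s["ft_force"],s["opening"])
t=env.read_camera("top")["frame"][170:320,230:430];c=env.read_camera("scene")["frame"][140:260,220:420]
r=lambda x,f:cv2.resize(x,None,fx=f,fy=f,interpolation=2)
cv2.imwrite("pics/a1.png",np.vstack([r(t,2.2),r(c,2.2)])[:,:,::-1])
```

```text
[519.77302174 -48.01048131 154.12929059] [ 3.14109926e+00 -1.49289982e-03  4.34154735e-02] [0.60110121 1.24295096 0.20110195] 0.004337056538611808
```

View pics/a1.png

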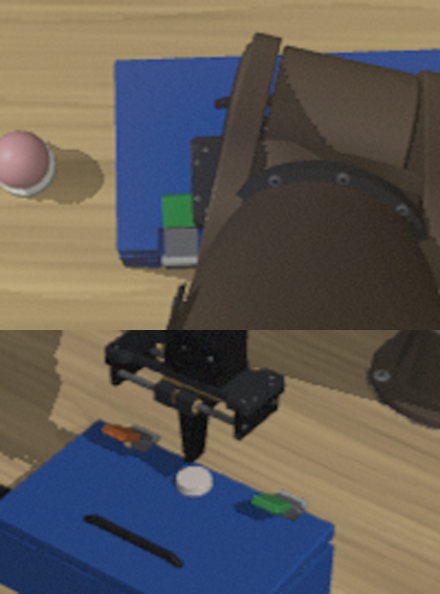

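The fingertips (crop pixel 190,460) are directly above the pad (193,480), and both tabs are clear of the gripper. I'll descend to just above the pad and then press slowly.

Call:
arm_command(targets=[[0,0,8,0,0],[0,0,14,0,0],[0,0,18,0,0],[0,0,20,0,0],[0,0,20,0,0]])

```text
t: 2.2
eef_pos: [519.4, -49.1, 134.8]
tcp_rot: [3.141, -0.0, 0.042]
ft_force: [0.0, 0.1, 0.4]
opening: 0.005
grip_force: 0.0
```

Call:
arm_command(targets=[[0,0,1.5,0,0],[0,0,3,0,0],[0,0,4.5,0,0],[0,0,6,0,0],[0,0,7.5,0,0]])

```text
t: 2.7
eef_pos: [519.4, -49.0, 127.0]
tcp_rot: [3.141, -0.0, 0.042]
ft_force: [-0.4, 0.2, 0.0]
opening: 0.004
grip_force: 0.0
```

Call:
arm_command(targets=[[0,0,1.5,0,0],[0,0,3,0,0],[0,0,4.5,0,0],[0,0,6,0,0],[0,0,7.5,0,0]])

```text
t: 3.2
eef_pos: [519.2, -49.0, 119.5]
tcp_rot: [3.142, 0.0, 0.042]
ft_force: [-2.0, -0.2, 2.9]
opening: 0.007
grip_force: 1.3
```

Call:
arm_command(targets=[[0,0,1.5,0,0],[0,0,3,0,0],[0,0,4.5,0,0],[0,0,5.5,0,0],[0,0,6,0,0]])

```text
t: 3.7
eef_pos: [519.3, -48.9, 113.6]
tcp_rot: [3.142, 0.0, 0.042]
ft_force: [-3.3, -0.1, 4.2]
opening: 0.008
grip_force: 2.1
```

Call:
arm_command(targets=[[0,0,0.5,0,0],[0,0,0.5,0,0],[0,0,0.5,0,0]])

```text
t: 4.0
eef_pos: [519.3, -49.0, 113.2]
tcp_rot: [3.141, 0.0, 0.042]
ft_force: [-3.5, -0.8, 4.8]
opening: 0.005
grip_force: 2.4
```

Call:
arm_command(targets=[[0,0,0.6,0,0],[0,0,1.2,0,0],[0,0,1.2,0,0]])

```text
t: 4.3
eef_pos: [519.3, -49.0, 112.1]
tcp_rot: [3.141, -0.0, 0.042]
ft_force: [-3.0, 0.8, 7.0]
opening: 0.004
grip_force: 3.8
```

Call:
arm_command(targets=[[0,0,-1.5,0,0],[0,0,-3,0,0],[0,0,-12,0,0],[0,0,-30,0,0],[0,0,-55,0,0]])

```text
t: 4.8
eef_pos: [519.2, -48.9, 167.2]
tcp_rot: [-3.141, 0.001, 0.042]
ft_force: [-0.2, 0.1, -0.2]
opening: 0.006
grip_force: 0.0
```

The lid is at its hard stop: 7 N at 112.1 mm puts the pad face at about 114.9 mm, against 115 expected. Now the green latch.

Call:
arm_command(targets=[[5,-50,0,0,0],[9,-101.7,0,0,0],[9,-101.7,0,0,0],[9,-101.7,8,0,0],[9,-101.7,12,0,0]])

```text
t: 5.3
eef_pos: [524.0, 52.4, 154.3]
tcp_rot: [3.141, 0.0, 0.041]
ft_force: [0.4, -0.8, -0.1]
opening: 0.004
grip_force: 0.0
```

Run:
```python
from cell import env
from h import *
s=env.state();print(s["eef_pos"],s["ft_force"])
T=env.read_camera("top");S=env.read_camera("scene")
for k,c in (("scene",S),):
  for n in COL:
    try: q,st,_=blob(c["frame"],*COL[n],BOX[k][n]);print(n,k,q.round(1),st)
    except Exception as e: print(n,e)
r=lambda x,f:cv2.resize(x,None,fx=f,fy=f,interpolation=2)
cv2.imwrite("pics/a2.png",r(S["frame"][130:260,220:400],4)[:,:,::-1])
```

```text
[524.03035605  52.43938619 154.27973951] [ 0.3860481  -0.80746142 -0.10543916]
green scene [343.5 219. ] [335 215  17   9  93]
orange scene [273.9 186.6] [267 183  16   7  50]
pad scene [308.  211.7] [302 206  13  12 121]
```

View pics/a2.png

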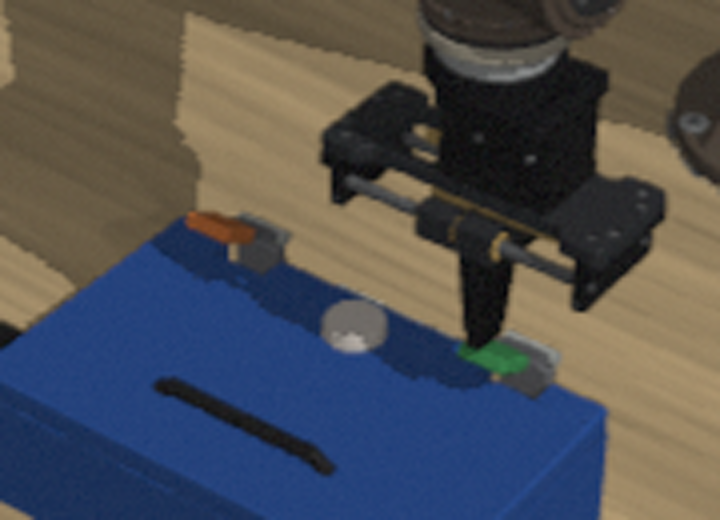

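The fingertips are above the green tab and the lid is down. The tabs sit at the same pixels as before, so the box hasn't moved.

Call:
arm_command(targets=[[0,0,2,0,0],[0,0,4,0,0],[0,0,6,0,0],[0,0,8,0,0],[0,0,10,0,0]])

```text
t: 5.9
eef_pos: [524.8, 52.9, 145.1]
tcp_rot: [3.141, -0.002, 0.042]
ft_force: [1.7, -0.3, 3.4]
opening: 0.001
grip_force: 1.3
```

Call:
arm_command(targets=[[0,0,2,0,0],[0,0,4,0,0],[0,0,6,0,0],[0,0,8,0,0],[0,0,10,0,0]])

```text
t: 6.4
eef_pos: [524.0, 53.1, 134.7]
tcp_rot: [3.142, 0.0, 0.042]
ft_force: [0.5, -0.8, 0.7]
opening: 0.004
grip_force: 0.9
```

Call:
arm_command(targets=[[0,0,2,0,0],[0,0,4,0,0],[0,0,6,0,0],[0,0,8,0,0],[0,0,10,0,0]])

```text
t: 6.9
eef_pos: [524.0, 53.0, 124.7]
tcp_rot: [3.141, 0.0, 0.042]
ft_force: [0.4, 0.7, 1.4]
opening: 0.006
grip_force: 0.7
```

Call:
arm_command(targets=[[0,0,2,0,0],[0,0,4,0,0],[0,0,6,0,0],[0,0,7,0,0],[0,0,7,0,0]])

```text
t: 7.4
eef_pos: [524.1, 53.0, 117.9]
tcp_rot: [3.141, 0.0, 0.042]
ft_force: [-0.0, -0.1, 4.0]
opening: 0.006
grip_force: 2.1
```

Call:
arm_command(targets=[[0,0,0.8,0,0],[0,0,0.8,0,0],[0,0,0.8,0,0]])

```text
t: 7.7
eef_pos: [524.1, 53.0, 117.3]
tcp_rot: [3.141, -0.0, 0.042]
ft_force: [-0.6, -0.7, 5.4]
opening: 0.005
grip_force: 2.8
```

Call:
arm_command(targets=[[0,0,-1.5,0,0],[0,0,-3,0,0],[0,0,-12,0,0],[0,0,-30,0,0],[0,0,-55,0,0]])

```text
t: 8.2
eef_pos: [523.4, 53.0, 172.3]
tcp_rot: [-3.142, 0.003, 0.042]
ft_force: [0.3, 0.5, -0.8]
opening: 0.002
grip_force: 0.0
```

Call:
arm_command(targets=[[0,50,0,0,0],[0,100,0,0,0],[0,150,0,0,0],[0,200,0,0,0],[0,200,0,0,0]])

```text
t: 8.7
eef_pos: [532.4, -151.8, 172.4]
tcp_rot: [3.141, -0.0, 0.037]
ft_force: [0.5, -0.1, -0.5]
opening: 0.007
grip_force: 0.0
```

Call:
arm_command(targets=[[0,0,8,0,0],[0,0,14,0,0],[0,0,18,0,0],[0,0,18,0,0]])

```text
t: 9.1
eef_pos: [532.2, -145.5, 153.4]
tcp_rot: [-3.141, 0.001, 0.043]
ft_force: [0.6, -0.1, 0.6]
opening: 0.002
grip_force: 0.0
```

Run:
```python
from cell import env
from h import *
s=env.state();print(s["eef_pos"],s["ft_force"])
S=env.read_camera("scene")
r=lambda x,f:cv2.resize(x,None,fx=f,fy=f,interpolation=2)
cv2.imwrite("pics/a3.png",r(S["frame"][110:260,150:380],3.4)[:,:,::-1])
```

```text
[ 532.19767631 -145.53040688  153.41031568] [ 0.61200307 -0.11453966  0.61880828]
```

View pics/a3.png

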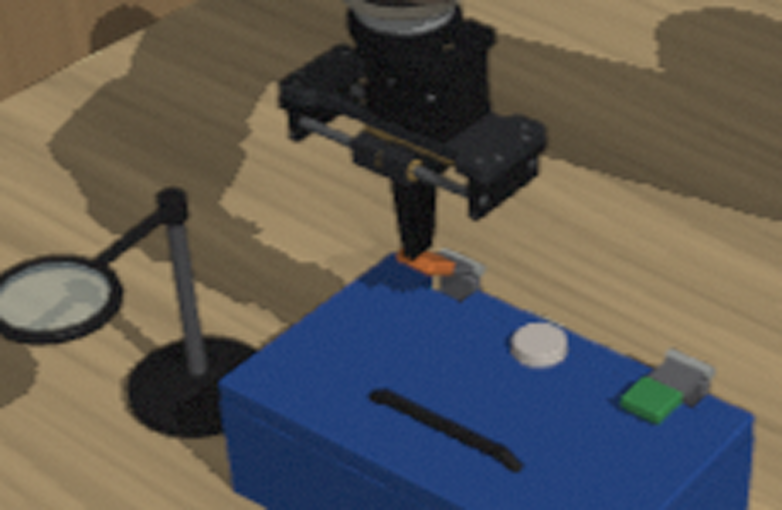

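Green is flat and the lid is shut. The fingertips are above the orange tab, well clear of the magnifier.

Call:
arm_command(targets=[[0,1,2,0,0],[0,1,4,0,0],[0,1,6,0,0],[0,1,8,0,0],[0,1,10,0,0]])

```text
t: 9.65
eef_pos: [532.7, -147.9, 144.2]
tcp_rot: [3.141, -0.001, 0.042]
ft_force: [1.9, 0.5, 2.0]
opening: 0.004
grip_force: 1.2
```

Call:
arm_command(targets=[[0,0,2,0,0],[0,0,4,0,0],[0,0,6,0,0],[0,0,8,0,0],[0,0,10,0,0]])

```text
t: 10.15
eef_pos: [532.3, -147.8, 133.9]
tcp_rot: [-3.142, 0.0, 0.042]
ft_force: [1.4, -0.0, 2.1]
opening: 0.007
grip_force: 0.8
```

Call:
arm_command(targets=[[0,0,2,0,0],[0,0,4,0,0],[0,0,6,0,0],[0,0,8,0,0],[0,0,9,0,0]])

```text
t: 10.65
eef_pos: [532.4, -147.8, 124.9]
tcp_rot: [-3.142, 0.0, 0.042]
ft_force: [0.8, 1.1, 1.1]
opening: 0.007
grip_force: 0.6
```

Call:
arm_command(targets=[[0,0,2,0,0],[0,0,4,0,0],[0,0,6,0,0],[0,0,7,0,0],[0,0,7,0,0]])

```text
t: 11.15
eef_pos: [532.5, -147.8, 118.1]
tcp_rot: [3.142, -0.0, 0.042]
ft_force: [-0.3, -0.3, 3.9]
opening: 0.003
grip_force: 1.8
```

Call:
arm_command(targets=[[0,0,0.9,0,0],[0,0,0.9,0,0],[0,0,0.9,0,0]])

```text
t: 11.45
eef_pos: [532.5, -147.8, 117.4]
tcp_rot: [3.141, -0.0, 0.042]
ft_force: [0.6, 0.3, 6.3]
opening: 0.005
grip_force: 2.6
```

Call:
arm_command(targets=[[0,0,-1.5,0,0],[0,0,-3,0,0],[0,0,-12,0,0],[0,0,-40,0,0],[0,0,-85,0,0]])

```text
t: 11.95
eef_pos: [531.2, -147.4, 201.6]
tcp_rot: [-3.14, 0.005, 0.042]
ft_force: [0.6, 0.1, -0.6]
opening: 0.004
grip_force: 0.0
```

Call:
arm_command(targets=[[-50,0,-10,0,0],[-90,50,-10,0,0],[-110,100,-10,0,0],[-130,150,-10,0,0],[-150,195,-10,0,0]])

```text
t: 12.45
eef_pos: [397.1, -330.8, 213.0]
tcp_rot: [3.141, -0.0, 0.042]
ft_force: [0.9, 0.6, 0.4]
opening: 0.003
grip_force: 0.0
```

Call:
arm_command(targets=[[-20,45,0,0,0],[-40,90,0,0,0],[-40,90,0,0,0],[-40,90,0,0,0],[-40,90,0,0,0]])

```text
t: 12.95
eef_pos: [362.3, -419.9, 212.4]
tcp_rot: [-3.141, 0.0, 0.042]
ft_force: [0.2, 0.3, 0.9]
opening: 0.006
grip_force: 0.0
```

Run:
```python
from cell import env
from h import *
import pickle
d=pickle.load(open("c0.pkl","rb"))
s=env.state();print(s["eef_pos"],s["ft_force"])
C={k:env.read_camera(k) for k in("top","scene")}
for n in COL:
    try:
        q=[blob(C[k]["frame"],*COL[n],BOX[k][n])[0] for k in("top","scene")];print(n,tri(C["top"],q[0],C["scene"],q[1]))
    except Exception as e: print(n,e)
r=lambda x,f:cv2.resize(x,None,fx=f,fy=f,interpolation=2)
b=lambda F:r(F[110:350,200:520],1.2)
cv2.imwrite("pics/a4.png",np.vstack([np.hstack([b(d["top"]["frame"]),b(C["top"]["frame"])]),r(C["scene"]["frame"][140:330,130:410],768/280)[:300]])[:,:,::-1])
```

```text
[ 362.25771824 -419.85377047  212.36216349] [0.19882868 0.26707901 0.90567313]
green (array([520.63397902,  51.91209525, 116.31694287]), [0.3, 0.3])
orange (array([ 531.56999449, -147.82232422,  113.81307914]), [0.3, 0.3])
pad (array([517.83235024, -47.07421029, 109.33740869]), [0.8, 0.8])
```

View pics/a4.png

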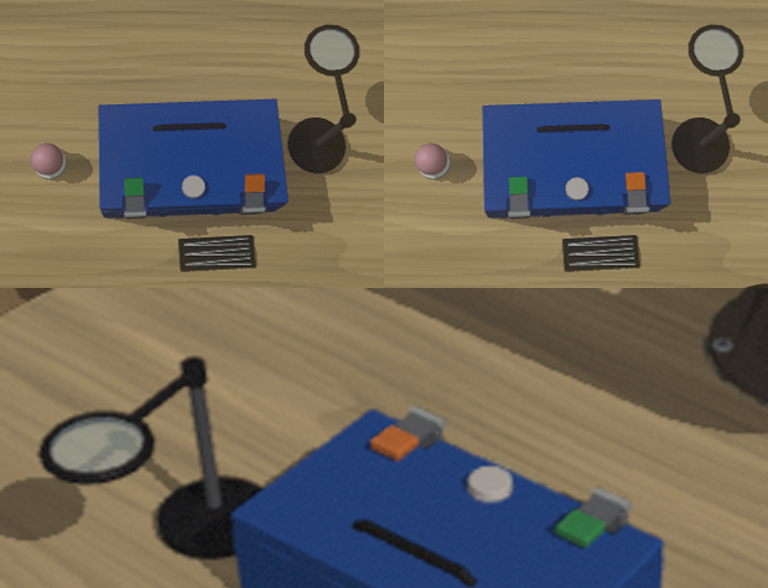

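The lid is shut and both tabs are flat. The box, sphere, tweezers and magnifier are where they started, and the arm is clear.

```bash
python3 -c "
from cell import env
print(env.job_done())"
```

```text
the job is handed in; nothing more can be done
None
```

The lid was pressed fully down, then the green latch, then the orange, with at most about 7 N read between moves; the last pictures show the box and the other objects where they started, and the job was handed in at about 13 s.

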